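# Zero, close and pin the gasket test cell

## Task

Get the hinged test cell ready for tightening: while its lid is still open, turn the zero knob at its front until the red pointer stands at the red zero mark. Then shut the lid, take the orange-handled pin from its grey stand and push it down through the holes of lid and lower half until its collar sits on the lid. Finish while still holding the pin and pressing it down firmly, so that the lid stays squeezed fully shut on its springy gasket, and leave the beaker, vial and dropper bottle where they stand.

Things in the scene. Friction and masses are not known exactly. Their poses are not given: they have to be found in the camera images.
- cell: test cell, fixed: aluminium plate 245x130x12 mm, on it a blue lower half 140x110 mm (top 44 mm above the worktop, black gasket 72 mm across standing 4 mm proud) and in front a round dial with the zero knob. Origin on the worktop; x points from dial to hinge (roughly away from the robot), z up. At y = 0: knob axis x = -110 mm, pin hole x = -45, hinge x = +75
- lid (a joint): lid angle (rad): 0 = fully shut, gasket squeezed; starts open at 1.2 to 1.45, nearly upright. Aluminium plate 140 mm (hinge to edge) x 110 x 14 mm, 0.25 kg. Stiff hinge: stays put when nearly upright; pushed below about 0.9 it sinks by its weight on to the gasket and rests ajar at about 0.05. Some 4 N down at its hole squeezes it to 0; let go, it springs up again
- lid_hinge (a point): point on the hinge axis at the middle of the lid's width, 44 mm above the worktop; the axis runs along the cell's y
- lid_edge (a point): middle of the lid's free edge on its outer face (the upper face when shut), 140 mm from the hinge; when the lid is open the outer face looks away from the robot
- lid_hole (a point): centre of the upper mouth of the lid's pin hole, on its outer face, 120 mm from the hinge; hole 12 mm across, right through 14 mm, chamfered; when shut it is 58 mm above the worktop
- cell_hole (a point): centre of the mouth of the pin hole in the lower half, 44 mm above the worktop; hole 12 mm across, 32 mm deep; its z axis points up
- knob (a joint): angle of the zero knob (rad), positive = anticlockwise from above; 0 = pointer at the red zero mark, on the dial's side facing the lower half (cell's +x). Starts at 0.5 to 1.3, stays where it is left, stops at -1.5 and 1.5. The dial has a line every 10 degrees
- knob_grip (a point): point on the knob's upright axis to grip at, 56 mm above the worktop. The knob is a black bar 44 mm long, 12 mm thick, 38 to 62 mm above the worktop, its red pointer end along its own x; below it a collar 38 mm across and the dial face, 72 mm across, 31 mm above the worktop
- pin: the pin, loose, upright in its stand, about 0.06 kg. Origin at its lower tip, z up along it. Steel shank 10 mm across, 42 mm long, tapered tip (4 mm wide at the end, full after 8 mm); collar 26 mm across, 5 mm thick; orange round handle 15 mm across, 38 mm long; 85 mm in all. In the stand its tip is 4 mm above the worktop
- pin_collar (a point): centre of the underside of the pin's collar, 42 mm above its tip; z along the pin, up
- stand: grey stand of the pin, fixed to the bench, 60 x 60 x 46 mm on a 74 mm foot, with an upright 12 mm hole in its middle; either left or right of the cell. Origin at the centre of its underside
- beaker: empty glass beaker, 64 mm across, 82 mm high, loose, standing on the other side of the cell; must be left alone. Origin at the centre of its underside
- vial: glass sample vial with screw cap, 30 mm across, 76 mm high, loose, behind; must be left alone. Origin at the centre of its underside
- dropper: brown dropper bottle, 33 mm across, 102 mm high, loose, behind on the right; must be left alone. Origin at the centre of its underside

How it is judged:
On the way, in this order (a step that is already met when the one before it is completed fails the run):
1. the knob's pointer is at zero while the lid is still open (value of joint knob between -0.12 and 0.12 rad and value of joint lid above 0.9 rad), for 0.2 s.
2. the lid is down on the gasket, the pin not yet in it (value of joint lid below 0.15 rad and horizontal distance between pin and cell above 0.1 m), for 0.2 s.
3. the pin is through the lid and in the hole of the lower half (z of pin in the frame of cell_hole below -0.012 m and horizontal distance between pin and cell_hole below 0.005 m), for 0.1 s.
At the end, for the whole second after the job is handed in: Last second: fingers on the pin (>2 N), collar pressing the lid (>3 N) within 5 mm of its hole, tip at least 24 mm deep in the lower half's hole and within 5 mm of its centre, pin upright within 0.12 rad, lid squeezed shut (<0.02 rad), zero knob still within 0.12 rad of zero (value of joint knob between -0.12 and 0.12 rad and value of joint lid below 0.02 rad and z of pin in the frame of cell_hole below -0.024 m and horizontal distance between pin and cell_hole below 0.005 m and distance between pin_collar and lid_hole below 0.005 m and angle between pin's own z axis and vertical below 0.12 rad and contact force between the fingers and pin above 2 N and contact force between pin and lid above 3 N); the arm keeps its last pose, push and grip.
It fails at once if the beaker, vial or dropper bottle is pushed more than 30 mm or knocked over (distance of any of beaker, vial, dropper from where it was at the start of the episode above 0.03 m or angle between any of beaker, vial, dropper's own z axis and vertical above 0.4 rad).
It also fails if it takes over 72 s, if anything falls off the work surface, if the arm or the gripper's body presses on something with over 40 N, if the wrist force passes 120 N, or if a joint passes its speed limit or range.

## Robot

A 6-joint arm with a two-finger parallel gripper is mounted at the origin on a cart in front of the work surface, level with it; the furniture and walls round the work are solid. World frame = base frame: x ahead of the robot, y to its left, z up, the work surface at z = 0. Lengths are in m, angles in rad, forces in N, time in s.
With the tool pointing down it reaches from about 0.35 to 0.725 m from the base axis. Payload 4.3 kg.
Tool frame: the origin (TCP) lies at the very end of the fingers, on their centre line; the grasp point (between the pads) lies 19 mm behind it (robot.pinch_z is the distance from the TCP to the grasp point, in m); z points along the fingers, y is the line along which they close (so a half turn about z gives the same grasp; the last joint's range is limited). The gripper opens to 85 mm and grips with 20 to 120 N. Pads are 22 mm wide; open, the fingers measure 114 mm over their backs; the gripper's body (76 mm by 85 mm) begins 54 mm behind the grasp point. The pads swing forward as they close: fully open they stand 13 mm farther back than shut.
Start: joints at [-1.33, 0.377, 0.081, 1.274, 0, 1.46], TCP at [0.198, -0.54, 0.231] pointing down, gripper open.
Joint ranges: [-2.72, 2.72], [-0.84, 1.66], [-1.02, 1.22], [-1.77, 2.12], [-1.37, 1.28], [-3.14, 3.14]. Speed limits (rad/s): [2.57, 2.57, 3.14, 3.14, 3.14, 3.14].

## Interface

Orientations are given as a rotation vector (axis times angle).
In Python, from plant import robot gives the robot as it stands.
- The arm moves only by the tool send_rows, never from a script. Its argument "commands" is a list of rows, each an object of numbers: "dx", "dy", "dz": the shift along the tool's x, y, z in units of 40 mm (1.0 is 40 mm); "wx", "wy", "wz": the turn, a rotation vector about the tool's x, y, z in units of 6 degrees (1.0 is 6 degrees); "hand": the opening, from 0 (shut) to 1 (fully open). In form: [{"dx": .., "dy": .., "dz": .., "wx": .., "wy": .., "wz": .., "hand": ..}, ...]. A call has 1 to 8 rows; each row is the pose to reach, as a shift and turn from the pose commanded when the call began, along the tool's axes at that moment; what a row does not reach only later rows make up. A row lasts 1/12 s, in which the tool goes at most 41.7 mm and 7.16 degrees, less where a joint would pass 70% of its speed; a pose out of reach is approached as far as the arm can. A call with a gripper value outside its range is refused whole. The fingers move at their own pace and stop on an object; "squeeze" is the grip in N (left out, the last holds). Time passes only in rows, so rows that repeat a pose let the fingers close. It gives the time, the measured TCP pose, the force, the opening and the grip force at its end, in the units of the state.
- robot.state(): the state, without advancing time (a new reading comes with each control period).
- robot.snapshot(name): name is "side" or "top"; returns the picture (420x560x3 uint8, red, green, blue); there is no depth.
- robot.camera_info(name): a dict with "K" (3x3 intrinsics, pixels), "k1" (the pictures are not rectified: a ray, as slopes to the right and down, at radius r is drawn at 1 + k1 r^2 times it, then the intrinsics apply), "world_from_camera" (4x4, takes a point from camera to world coordinates). Camera axes: x right, y down, z forward; pixel columns grow to the right and rows downward; lengths in m; the calibration is good to about 2 mm. A picture is of the moment at which its call begins. camera_info takes no time and is no camera call.
- robot.finish_job(): hands the job in; it is judged then, once.
Trained networks look in the newest picture that a camera, given by its name, has taken for a name from the list of things; names that differ only in an ending like _2 or _b are one class to them, and where a whole thing is asked for, a point or a joint stands for the part that bears it (a point fixed in the world has none). Each returns a list of dicts, best first, with "score" (0 to 1); they miss things now and then, are a little off and sometimes report something else, mostly with a low value. They report only what shows in the picture. A call takes as long as a camera call.
- robot.look_for(thing, camera): "xy" ([column, row] in pixels, amid what is visible of it).
- robot.spot_point(thing, camera): "xy" ([column, row] in pixels: a listed point, or the origin of a listed thing).
The state is a dict: "t": time; "joint_pos": joint angles; "joint_velocities": joint speeds; "joint_torque": joint torques, N m; "eef_pos": TCP position; "tool_rot": TCP orientation; "contact_force": force on the tool from outside, world axes, zero at the start; "wrist_torque": the same for the moment, N m; "finger_gap": opening from 0.0 (shut) to 1.0 (fully open); "grip_force": force on a finger pad.
Only numpy, scipy, OpenCV 4.12 (cv2) and the standard library are available. Lean on these libraries where they do the work, as an engineer would, in place of code of your own. Each camera call takes 0.05 s, during which the arm holds its last target. There are 200 camera calls.

## Working session

There is one attempt and no reset: what is moved stays moved. The work goes in short steps, Python scripts to look and compute and a tool call to move; the robot and the scene stay as the last step left them, time stands still between calls to the robot, and variables do not carry over. Pictures are saved under pics/ and viewed, at most 10 in all, crops included, and the job is handed in when it is done.

Besides the shell and the picture viewer there is one more tool, called after "Call:" as name([rows], argument=value, ...), one row to a line, values as JSON. send_rows: Moves the arm, as the interface text tells. Its arguments: {"type":"object","properties":{"commands":{"type":"array","items":{"type":"object","properties":{"dx":{"type":"number"},"dy":{"type":"number"},"dz":{"type":"number"},"wx":{"type":"number"},"wy":{"type":"number"},"wz":{"type":"number"},"hand":{"type":"number"}}}},"squeeze":{"type":"number"}},"required":["commands"]}

```bash
mkdir -p pics; ls; cat > h.py <<'E'
import numpy as np, cv2
from scipy.spatial.transform import Rotation as R
from plant import robot
def ray(cam,xy):
    c=robot.camera_info(cam);K=np.array(c["K"]);k=c["k1"];T=np.array(c["world_from_camera"])
    d=np.array([(xy[0]-K[0,2])/K[0,0],(xy[1]-K[1,2])/K[1,1]]);u=d.copy()
    for _ in range(20): u=d/(1+k*(u@u))
    return T[:3,3],T[:3,:3]@np.array([u[0],u[1],1.])
def atz(cam,xy,z):
    o,d=ray(cam,xy); return o+d*(z-o[2])/d[2]
def proj(cam,P):
    c=robot.camera_info(cam);K=np.array(c["K"]);k=c["k1"];T=np.array(c["world_from_camera"])
    p=T[:3,:3].T@(np.array(P)-T[:3,3]);u=p[:2]/p[2];u=u*(1+k*(u@u))
    return np.array([K[0,0]*u[0]+K[0,2],K[1,1]*u[1]+K[1,2]])
def tri(xa,xb):
    (o1,d1),(o2,d2)=ray("top",xa),ray("side",xb)
    A=np.stack([d1,-d2],1);s=np.linalg.lstsq(A,o2-o1,rcond=None)[0]
    p,q=o1+s[0]*d1,o2+s[1]*d2
    return (p+q)/2,np.linalg.norm(p-q)
def snap(cam,name):
    im=robot.snapshot(cam);cv2.imwrite(f"pics/{name}.png",im[:,:,::-1]);return im
E
python3 - <<'E'
from h import *
np.set_printoptions(precision=4,suppress=True)
a=snap("top","top0");b=snap("side","side0")
for c in("top","side"):print(c,robot.camera_info(c))
for t in ["cell","lid_hinge","lid_edge","lid_hole","cell_hole","knob_grip","pin","pin_collar","stand","beaker","vial","dropper"]:
    r={c:[(np.round(x["xy"],1).tolist(),round(x["score"],2)) for x in robot.spot_point(t,c)[:2]] for c in("top","side")}
    print(t,r, *(tri(r["top"][0][0],r["side"][0][0]) if r["top"] and r["side"] else ()))
print(robot.state())
E
```

```text
pics
top {'K': array([[530.5643,   0.    , 277.3974],
       [  0.    , 530.5643, 217.3191],
       [  0.    ,   0.    ,   1.    ]]), 'k1': -0.1654168843770606, 'world_from_camera': array([[ 0.0097, -0.9858,  0.1678,  0.3548],
       [-0.9999, -0.0092,  0.0039, -0.0083],
       [-0.0023, -0.1678, -0.9858,  1.4975],
       [ 0.    ,  0.    ,  0.    ,  1.    ]])}
side {'K': array([[411.6427,   0.    , 281.6772],
       [  0.    , 411.6427, 210.0185],
       [  0.    ,   0.    ,   1.    ]]), 'k1': -0.018091860561968213, 'world_from_camera': array([[-0.9589, -0.1104,  0.2615,  0.3159],
       [-0.2839,  0.3749, -0.8825,  0.9049],
       [-0.0007, -0.9205, -0.3908,  0.4886],
       [ 0.    ,  0.    ,  0.    ,  1.    ]])}
cell {'top': [([277.0, 238.0], 0.86)], 'side': [([296.0, 243.4], 0.74)]} [ 0.5484 -0.0021 -0.0011] 0.003488126996865061
lid_hinge {'top': [([281.6, 206.6], 0.66), ([169.1, 178.7], 0.63)], 'side': [([268.0, 226.2], 0.56)]} [ 0.6305 -0.0151  0.0314] 0.009175231420846731
lid_edge {'top': [([282.6, 211.5], 0.62)], 'side': [([278.6, 172.2], 0.65)]} [ 0.5952 -0.0158  0.1804] 0.
[... 884 characters left out ...]
al {'top': [([270.0, 274.1], 0.71), ([168.8, 182.0], 0.49)], 'side': []}
dropper {'top': [([388.3, 213.4], 0.62)], 'side': [([297.5, 196.7], 0.83)]} [ 0.6247 -0.3224 -0.0007] 0.0010187839352568586
{'t': 1.3, 'joint_pos': array([-1.3303,  0.3773,  0.081 ,  1.2744, -0.    ,  1.4605]), 'joint_velocities': array([ 0.0004,  0.0017, -0.0019,  0.    , -0.0013,  0.0007]), 'joint_torque': array([ -0.0011, -46.3517,  27.0155,   0.0003,  -0.0002,  -0.    ]), 'eef_pos': array([ 0.1976, -0.54  ,  0.2313]), 'tool_rot': array([ 3.0933,  0.5481, -0.    ]), 'contact_force': array([0.8378, 0.1378, 0.1475]), 'wrist_torque': array([-0.0021, -0.0244,  0.0166]), 'grip_force': 0.0, 'finger_gap': 1.002169767714261}
```

```bash
python3 - <<'E'
import cv2
a=cv2.imread("pics/top0.png");b=cv2.imread("pics/side0.png")
cv2.imwrite("pics/c1.png",cv2.resize(a[190:310,150:420],(800,356),interpolation=cv2.INTER_CUBIC))
cv2.imwrite("pics/c2.png",cv2.resize(b[130:340,200:440],(686,600),interpolation=cv2.INTER_CUBIC))
E
```

```text
(no output)
```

View pics/c1.png

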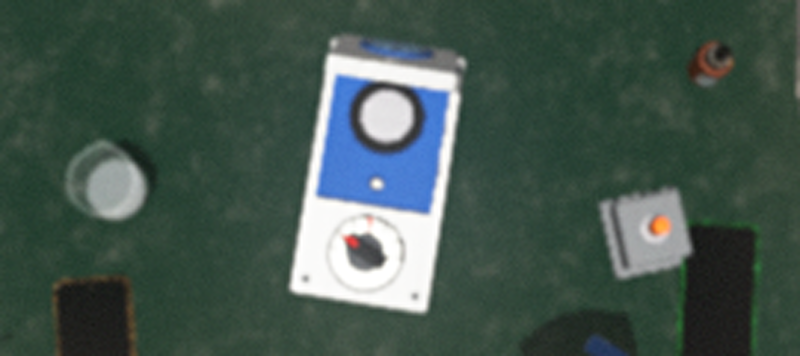

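View pics/c2.png

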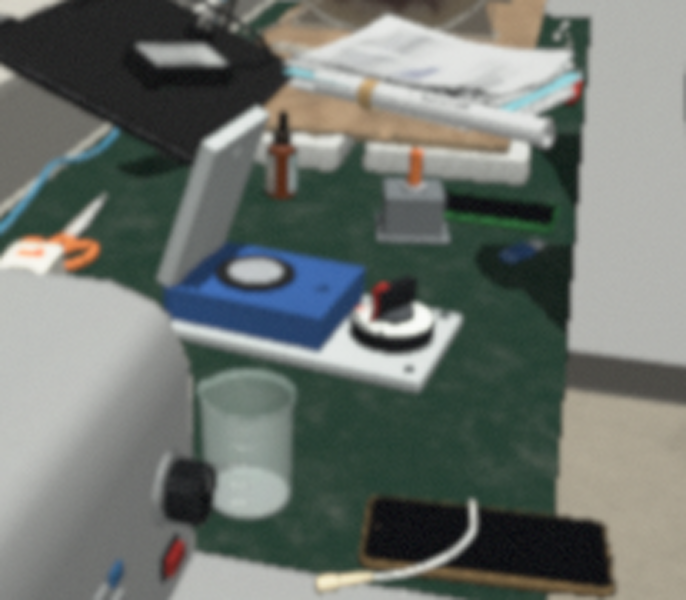

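The top crop shows the cell at the centre: the pin hole is at crop (377,183) and the dial at (366,252), with the red pointer to the upper left and the red zero mark at (369,220). The stand is on the right with the pin at (658,227), and the beaker is on the left. The side crop shows the lid nearly upright and the area behind it free.

```bash
python3 - <<'E'
from h import *
np.set_printoptions(precision=4,suppress=True)
a=cv2.imread("pics/top0.png");hsv=cv2.cvtColor(a,cv2.COLOR_BGR2HSV)
up=lambda c:np.array([150+(c[0]+.5)/2.963-.5,190+(c[1]+.5)/2.967-.5])
us=lambda c:np.array([200+(c[0]+.5)/2.858-.5,130+(c[1]+.5)/2.857-.5])
def cen(m,x0,y0,x1,y1):
    w=np.zeros(m.shape);w[y0:y1,x0:x1]=m[y0:y1,x0:x1];M=cv2.moments(w.astype(np.float32));return np.array([M['m10']/M['m00'],M['m01']/M['m00']]),M['m00']
H,S,V=[hsv[:,:,i].astype(int) for i in range(3)]
blue=(H>100)&(H<130)&(S>110)
print("frontcorners z44",atz("top",up((317,196)),.044),atz("top",up((431,213)),.044))
print("front plate corners z12",atz("top",up((291,291)),.012),atz("top",up((428,311)),.012))
hc,n=cen(((~blue))*1.,272,247,283,256);print("hole",hc,n,atz("top",hc,.044))
m=((V-V[0,0]*0)>150)&(S<60)
gx,n=cen(m*1.,268,219,293,241);print("disc",gx,n,atz("top",gx,.047))
red=((H<8)|(H>170))&(S>110)
for box in [(262,265,278,276),(268,260,282,267)]:
    r,n=cen(red*1.,*box);print("red",r,n,atz("top",r,.06),atz("top",r,.031))
dk=(V<90);d,n=cen(dk*1.,262,262,286,284);print("darkbar",d,n,atz("top",d,.058))
print("dial centre by eye",atz("top",up((366,253)),.031))
o=(H<20)&(H>5)&(S>120);p,n=cen(o*1.,360,255,385,280);print("pin top",p,n,atz("top",p,.089))
print("side hole",atz("side",us((321,288)),.044), "pin top side",us((416,150)), tri(p,us((416,150))))
print("knob side top", atz("side",us((395,287)),.062))
for x in [(268,110),(207,145)]: print("lid edge corner side",us(x))
q=robot.spot_point("cell_hole","side");print(q[:1],atz("side",q[0]["xy"],.044))
E
```

```text
frontcorners z44 [0.4946 0.0534 0.044 ] [ 0.4798 -0.0524  0.044 ]
front plate corners z12 [0.4077 0.0779 0.012 ] [ 0.3903 -0.051   0.012 ]
hole [276.7778 251.5   ] 18.0 [ 0.5068 -0.0017  0.044 ]
disc [280.0702 228.6942] 242.0 [ 0.5698 -0.0102  0.047 ]
red [268.5455 271.1818] 11.0 [0.4514 0.0199 0.06  ] [0.4533 0.0205 0.031 ]Traceback (most recent call last):
  File "<stdin>", line 17, in <module>
  File "<stdin>", line 7, in cen
ZeroDivisionError: float division by zero
```

```bash
python3 - <<'E'
from h import *
np.set_printoptions(precision=4,suppress=True)
a=cv2.imread("pics/top0.png");hsv=cv2.cvtColor(a,cv2.COLOR_BGR2HSV)
up=lambda c:np.array([150+(c[0]+.5)/2.963-.5,190+(c[1]+.5)/2.967-.5])
us=lambda c:np.array([200+(c[0]+.5)/2.858-.5,130+(c[1]+.5)/2.857-.5])
H,S,V=[hsv[:,:,i].astype(int) for i in range(3)]
def cen(m,x0,y0,x1,y1):
    w=np.zeros(m.shape,np.uint8);w[y0:y1,x0:x1]=m[y0:y1,x0:x1];ys,xs=np.nonzero(w);return np.array([xs.mean(),ys.mean()]),np.c_[xs,ys]
d,pts=cen(V<110,262,262,286,284)
P=np.array([atz("top",p,.06)[:2] for p in pts]);c=P-P.mean(0);w,v=np.linalg.eigh(c.T@c);print("dark",d,len(pts),atz("top",d,.06),"axis",v[:,1],w**.5)
K=np.array([.4424,.0072]);r=atz("top",up((350,241)),.06);print("red eye",r,"knob angle",np.arctan2(*(r[:2]-K)[::-1])+.137, "px",np.arctan2(.0199-.0072,.4514-.4424)+.137)
print("bar other end",atz("top",up((381,262)),.06))
o=(H<20)&(S>130);p,n=cen(o,360,255,385,280);print("pin top",p,len(n),atz("top",p,.085))
print("side hole",atz("side",us((321,288)),.044), tri(p,us((416,152))), atz("side",us((416,152)),.087))
print("knob side top", atz("side",us((395,287)),.062))
print("stand top centre",atz("top",(up((600,202))+up((678,190))+up((692,255))+up((618,277)))/4,.046))
for x in [(268,110),(207,145)]: print("lid edge corner side",us(x))
E
```

```text
dark [273.8788 274.7273] 66 [0.4419 0.0054 0.06  ] axis [0.6267 0.7793] [0.0423 0.0636]
red eye [0.4521 0.022  0.06  ] knob angle 1.1266977787428287 px 1.0912809534040466
bar other end [ 0.4332 -0.0065  0.06  ]
pin top [372.32 265.56] 25 [ 0.4666 -0.258   0.085 ]
side hole [0.5048 0.0038 0.044 ] (array([ 0.4651, -0.2581,  0.0849]), np.float64(0.0030842215279700425)) [ 0.4628 -0.2521  0.087 ]
knob side top [0.4385 0.021  0.062 ]
stand top centre [ 0.4642 -0.2529  0.046 ]
lid edge corner side [293.4468 168.1769]
lid edge corner side [272.1032 180.4275]
```

```bash
cat >> h.py <<'E'
def yaw():
    m=R.from_rotvec(robot.state()["tool_rot"]).as_matrix();return np.arctan2(m[1,0],m[0,0]),m
def to(x,y,z,a=None):
    s=robot.state();a0,m=yaw();d=m.T@(np.array([x,y,z])-s["eef_pos"])/.04
    print("t",s["t"],"pos",s["eef_pos"].round(4),"a",round(a0,3),"q6",s["joint_pos"][5].round(3),"-> dx dy dz",d.round(3),"wz",None if a is None else round(-np.degrees((a-a0+np.pi)%(2*np.pi)-np.pi)/6,2))
E
python3 -c "
from h import *
to(.442,.0065,.2,-2.17)"
```

```text
t 1.3 pos [ 0.1976 -0.54    0.2313] a 0.351 q6 1.461 -> dx dy dz [ 10.433 -10.732   0.782] wz 24.07
```

Call:
send_rows([
  {"dx":0.7,"dy":-0.7,"wz":-1.1,"hand":0.5},
  {"dx":1.4,"dy":-1.4,"wz":-2.3,"hand":0.5},
  {"dx":2.1,"dy":-2.1,"wz":-3.5,"hand":0.5},
  {"dx":2.8,"dy":-2.8,"wz":-4.7,"hand":0.5},
  {"dx":3.5,"dy":-3.5,"wz":-5.9,"hand":0.5},
  {"dx":4.2,"dy":-4.2,"wz":-7.0,"hand":0.5},
  {"dx":4.9,"dy":-4.9,"wz":-8.2,"hand":0.5},
  {"dx":5.6,"dy":-5.6,"wz":-9.4,"hand":0.5},
])

```text
$.commands[0]: bad value
```

```bash
python3 -c "
from h import *
to(.442,.0065,.2,-2.17)"
```

```text
t 1.3 pos [ 0.1976 -0.54    0.2313] a 0.351 q6 1.461 -> dx dy dz [ 10.433 -10.732   0.782] wz 24.07
```

Call:
send_rows([
  {"dx":0.7,"dy":-0.7,"dz":0,"wx":0,"wy":0,"wz":-1.1,"hand":0.5},
  {"dx":1.4,"dy":-1.4,"dz":0,"wx":0,"wy":0,"wz":-2.3,"hand":0.5},
  {"dx":2.1,"dy":-2.1,"dz":0,"wx":0,"wy":0,"wz":-3.5,"hand":0.5},
  {"dx":2.8,"dy":-2.8,"dz":0,"wx":0,"wy":0,"wz":-4.7,"hand":0.5},
  {"dx":3.5,"dy":-3.5,"dz":0,"wx":0,"wy":0,"wz":-5.9,"hand":0.5},
  {"dx":4.2,"dy":-4.2,"dz":0,"wx":0,"wy":0,"wz":-7.0,"hand":0.5},
  {"dx":4.9,"dy":-4.9,"dz":0,"wx":0,"wy":0,"wz":-8.2,"hand":0.5},
  {"dx":5.6,"dy":-5.6,"dz":0,"wx":0,"wy":0,"wz":-9.4,"hand":0.5},
])

```text
t: 1.97
eef_pos: [0.3314, -0.251, 0.2315]
tool_rot: [2.462, 1.95, 0.0]
contact_force: [1.2, -0.3, 0.1]
finger_gap: 0.498
grip_force: 0.0
```

```bash
python3 -c "
from h import *
to(.442,.0065,.2,-2.17)"
```

```text
t 1.9667 pos [ 0.3314 -0.251   0.2315] a 1.339 q6 1.001 -> dx dy dz [6.9   1.215 0.786] wz -26.49
```

Call:
send_rows([
  {"dx":0.9,"dy":0.15,"dz":0.1,"wx":0,"wy":0,"wz":-1.1,"hand":0.5},
  {"dx":1.8,"dy":0.3,"dz":0.2,"wx":0,"wy":0,"wz":-2.3,"hand":0.5},
  {"dx":2.7,"dy":0.45,"dz":0.3,"wx":0,"wy":0,"wz":-3.5,"hand":0.5},
  {"dx":3.6,"dy":0.6,"dz":0.4,"wx":0,"wy":0,"wz":-4.7,"hand":0.5},
  {"dx":4.5,"dy":0.75,"dz":0.5,"wx":0,"wy":0,"wz":-5.9,"hand":0.5},
  {"dx":5.4,"dy":0.9,"dz":0.6,"wx":0,"wy":0,"wz":-7.0,"hand":0.5},
  {"dx":6.3,"dy":1.05,"dz":0.7,"wx":0,"wy":0,"wz":-8.2,"hand":0.5},
  {"dx":6.9,"dy":1.2,"dz":0.8,"wx":0,"wy":0,"wz":-9.4,"hand":0.5},
])

```text
t: 2.63
eef_pos: [0.443, 0.0072, 0.1994]
tool_rot: [1.247, 2.883, 0.002]
contact_force: [1.1, 0.1, 0.3]
finger_gap: 0.494
grip_force: 0.0
```

Call:
send_rows([
  {"dx":0,"dy":0,"dz":0,"wx":0,"wy":0,"wz":-1.1,"hand":0.5},
  {"dx":0,"dy":0,"dz":0,"wx":0,"wy":0,"wz":-2.3,"hand":0.5},
  {"dx":0,"dy":0,"dz":0,"wx":0,"wy":0,"wz":-3.5,"hand":0.5},
  {"dx":0,"dy":0,"dz":0,"wx":0,"wy":0,"wz":-4.7,"hand":0.5},
  {"dx":0,"dy":0,"dz":0,"wx":0,"wy":0,"wz":-5.9,"hand":0.5},
  {"dx":0,"dy":0,"dz":0,"wx":0,"wy":0,"wz":-7.0,"hand":0.5},
  {"dx":0,"dy":0,"dz":0,"wx":0,"wy":0,"wz":-8.2,"hand":0.5},
  {"dx":0,"dy":0,"dz":0,"wx":0,"wy":0,"wz":-9.4,"hand":0.5},
])

```text
t: 3.3
eef_pos: [0.4425, 0.0043, 0.1994]
tool_rot: [-0.258, 3.131, -0.0]
contact_force: [0.0, -0.0, 0.0]
finger_gap: 0.5
grip_force: 0.0
```

```bash
python3 -c "
from h import *
to(.442,.0065,.1,-2.17)"
```

```text
t 3.3 pos [0.4425 0.0043 0.1994] a -2.977 q6 -0.298 -> dx dy dz [0.003 0.056 2.484] wz -7.71
```

Call:
send_rows([
  {"dx":0,"dy":0.05,"dz":0.5,"wx":0,"wy":0,"wz":-1.1,"hand":0.5},
  {"dx":0,"dy":0.05,"dz":1.0,"wx":0,"wy":0,"wz":-2.3,"hand":0.5},
  {"dx":0,"dy":0.05,"dz":1.5,"wx":0,"wy":0,"wz":-3.5,"hand":0.5},
  {"dx":0,"dy":0.05,"dz":2.0,"wx":0,"wy":0,"wz":-4.7,"hand":0.5},
  {"dx":0,"dy":0.05,"dz":2.5,"wx":0,"wy":0,"wz":-5.9,"hand":0.5},
  {"dx":0,"dy":0.05,"dz":2.5,"wx":0,"wy":0,"wz":-7.0,"hand":0.5},
  {"dx":0,"dy":0.05,"dz":2.5,"wx":0,"wy":0,"wz":-7.7,"hand":0.5},
  {"dx":0,"dy":0.05,"dz":2.5,"wx":0,"wy":0,"wz":-7.7,"hand":0.5},
])

```text
t: 3.97
eef_pos: [0.4418, 0.0064, 0.0989]
tool_rot: [1.458, -2.782, -0.001]
contact_force: [0.5, -0.3, 0.6]
finger_gap: 0.5
grip_force: 0.0
```

```bash
python3 -c "
from h import *
to(.442,.0065,.042,-2.17)
snap('top','top1');snap('side','side1')
for c in('top','side'):
  print([(x['xy'],x['score']) for x in robot.spot_point('knob_grip',c)], proj(c,(.442,.0065,.056)))
b=cv2.imread('pics/side1.png');cv2.imwrite('pics/c3.png',cv2.resize(b[150:270,240:400],(800,600),interpolation=cv2.INTER_CUBIC))
"
```

```text
t 3.9667 pos [0.4418 0.0064 0.0989] a -2.176 q6 -1.095 -> dx dy dz [-0.007 -0.004  1.423] wz -0.06
[] [273.48498605 274.77692763]
[([338.9, 229.8], 0.61), ([296.1, 244.8], 0.61)] [337.27530982 229.6727119 ]
```

View pics/c3.png

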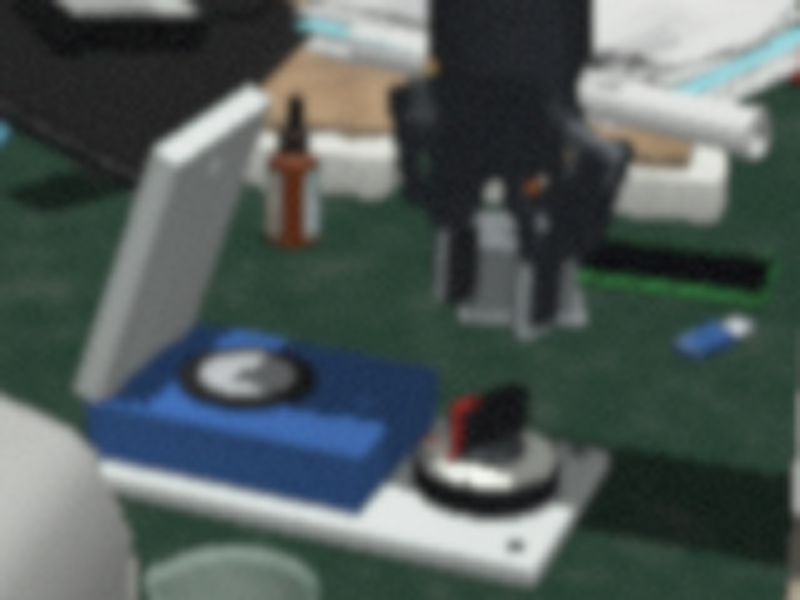

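The side crop shows the fingers straddling the space above the knob (bar at about crop (490,420)). Both cameras agree with the estimate, so I will go down and grip.

Call:
send_rows([
  {"dx":0,"dy":0,"dz":0.5,"wx":0,"wy":0,"wz":0,"hand":0.5},
  {"dx":0,"dy":0,"dz":1.0,"wx":0,"wy":0,"wz":0,"hand":0.5},
  {"dx":0,"dy":0,"dz":1.4,"wx":0,"wy":0,"wz":0,"hand":0.5},
  {"dx":0,"dy":0,"dz":1.4,"wx":0,"wy":0,"wz":0,"hand":0},
  {"dx":0,"dy":0,"dz":1.4,"wx":0,"wy":0,"wz":0,"hand":0},
  {"dx":0,"dy":0,"dz":1.4,"wx":0,"wy":0,"wz":0,"hand":0},
  {"dx":0,"dy":0,"dz":1.4,"wx":0,"wy":0,"wz":0,"hand":0},
  {"dx":0,"dy":0,"dz":1.4,"wx":0,"wy":0,"wz":0,"hand":0},
], squeeze=30)

```text
t: 4.83
eef_pos: [0.4394, 0.0078, 0.0434]
tool_rot: [1.456, -2.781, -0.008]
contact_force: [-4.6, 4.7, -0.4]
finger_gap: 0.131
grip_force: 31.4
```

```bash
python3 -c "
from h import *
to(.442,.0065,.042,-3.279)
s=robot.state();print(s['contact_force'],s['wrist_torque'],s['finger_gap'],s['grip_force'])
"
```

```text
t 4.8333 pos [0.4394 0.0078 0.0434] a -2.177 q6 -1.094 -> dx dy dz [-0.01  -0.073  0.036] wz 10.53
[-4.60451338  4.67219547 -0.38335702] [0.79775405 0.98600723 0.04513703] 0.13145222251859576 31.419013738632202
```

Call:
send_rows([
  {"dx":0,"dy":0.07,"dz":0,"wx":0,"wy":0,"wz":0,"hand":0},
  {"dx":0,"dy":0.07,"dz":0,"wx":0,"wy":0,"wz":1.1,"hand":0},
  {"dx":0,"dy":0.07,"dz":0,"wx":0,"wy":0,"wz":2.2,"hand":0},
  {"dx":0,"dy":0.07,"dz":0,"wx":0,"wy":0,"wz":3.3,"hand":0},
  {"dx":0,"dy":0.07,"dz":0,"wx":0,"wy":0,"wz":4.4,"hand":0},
  {"dx":0,"dy":0.07,"dz":0,"wx":0,"wy":0,"wz":5.5,"hand":0},
  {"dx":0,"dy":0.07,"dz":0,"wx":0,"wy":0,"wz":6.6,"hand":0},
  {"dx":0,"dy":0.07,"dz":0,"wx":0,"wy":0,"wz":7.7,"hand":0},
])

```text
t: 5.5
eef_pos: [0.4382, 0.0095, 0.0434]
tool_rot: [0.24, -3.13, -0.006]
contact_force: [-3.8, 5.9, -2.9]
finger_gap: 0.136
grip_force: 31.2
```

```bash
python3 -c "
from h import *
to(.442,.0065,.042,-3.279)
s=robot.state();print(s['contact_force'],s['wrist_torque'],s['finger_gap'],s['grip_force'])
"
```

```text
t 5.5 pos [0.4382 0.0095 0.0434] a -2.988 q6 -0.279 -> dx dy dz [-0.082 -0.089  0.036] wz 2.78
[-3.80980567  5.91726737 -2.85978831] [1.01729585 0.56233585 0.07252186] 0.13604092546907182 31.198914349079132
```

Call:
send_rows([
  {"dx":0.02,"dy":0.04,"dz":0,"wx":0,"wy":0,"wz":1.0,"hand":0},
  {"dx":0.02,"dy":0.04,"dz":0,"wx":0,"wy":0,"wz":2.0,"hand":0},
  {"dx":0.02,"dy":0.04,"dz":0,"wx":0,"wy":0,"wz":2.8,"hand":0},
  {"dx":0.02,"dy":0.04,"dz":0,"wx":0,"wy":0,"wz":2.8,"hand":0},
  {"dx":0.02,"dy":0.04,"dz":0,"wx":0,"wy":0,"wz":2.8,"hand":0},
])

```text
t: 5.92
eef_pos: [0.4382, 0.0103, 0.0434]
tool_rot: [-0.208, -3.134, -0.003]
contact_force: [-2.3, 4.4, -4.3]
finger_gap: 0.132
grip_force: 31.0
```

```bash
python3 -c "
from h import *
to(.442,.0065,.042,-3.279)
s=robot.state();print(s['contact_force'],s['wrist_torque'],s['finger_gap'],s['grip_force'])
"
```

```text
t 5.9167 pos [0.4382 0.0103 0.0434] a 3.009 q6 0.01 -> dx dy dz [-0.106 -0.081  0.036] wz 0.05
[-2.30026673  4.41909496 -4.25889625] [ 0.96506288  0.4047292  -0.00151074] 0.13163655641683308 30.973623991012573
```

Call:
send_rows([
  {"dx":0.02,"dy":0,"dz":0,"wx":0,"wy":0,"wz":0,"hand":0.5},
  {"dx":0.02,"dy":0,"dz":0,"wx":0,"wy":0,"wz":0,"hand":0.5},
  {"dx":0.02,"dy":0,"dz":0,"wx":0,"wy":0,"wz":0,"hand":0.5},
  {"dx":0,"dy":0,"dz":-0.8,"wx":0,"wy":0,"wz":0,"hand":0.5},
  {"dx":0,"dy":0,"dz":-1.6,"wx":0,"wy":0,"wz":0,"hand":0.5},
  {"dx":0,"dy":0,"dz":-2.4,"wx":0,"wy":0,"wz":0,"hand":0.5},
  {"dx":0,"dy":0,"dz":-3.2,"wx":0,"wy":0,"wz":0,"hand":0.3},
  {"dx":0,"dy":0,"dz":-4.0,"wx":0,"wy":0,"wz":0,"hand":0.1},
])

```text
t: 6.58
eef_pos: [0.4393, 0.0089, 0.2057]
tool_rot: [0.211, 3.132, -0.002]
contact_force: [0.5, -0.2, -0.7]
finger_gap: 0.228
grip_force: 0.0
```

Call:
send_rows([
  {"dx":0,"dy":-0.9,"dz":-0.3,"wx":0,"wy":0,"wz":0,"hand":0},
  {"dx":0,"dy":-1.8,"dz":-0.6,"wx":0,"wy":0,"wz":0,"hand":0},
  {"dx":0,"dy":-2.7,"dz":-0.9,"wx":0,"wy":0,"wz":0,"hand":0},
  {"dx":0,"dy":-3.5,"dz":-1.2,"wx":0,"wy":0,"wz":0,"hand":0},
])

```text
t: 6.92
eef_pos: [0.4202, -0.1317, 0.253]
tool_rot: [0.211, 3.132, -0.004]
contact_force: [-0.2, -0.3, 0.3]
finger_gap: -0.004
grip_force: 0.0
```

```bash
python3 -c "
from h import *
a=snap('top','top2')[:,:,::-1];snap('side','side2')
for c in('top','side'):
  for t in ('lid_hole','lid_edge','cell_hole'):print(c,t,[(x['xy'],round(x['score'],2)) for x in robot.spot_point(t,c)][:2])
b=cv2.imread('pics/side2.png')
i=np.hstack([cv2.resize(a[185:305,225:325],(500,600),interpolation=cv2.INTER_CUBIC),cv2.resize(b[200:260,310:340],(300,600),interpolation=cv2.INTER_CUBIC)])
cv2.imwrite('pics/c4.png',i);to(.66,-.02,.27)
"
```

```text
top lid_hole [([280.1, 212.6], 0.86)]
top lid_edge [([281.8, 211.9], 0.71)]
top cell_hole [([275.4, 249.4], 0.71)]
side lid_hole [([277.2, 179.8], 0.63), ([316.9, 230.4], 0.4)]
side lid_edge [([276.5, 170.9], 0.88)]
side cell_hole [([313.1, 230.6], 0.68)]
t 7.3167 pos [ 0.4197 -0.1282  0.2508] a 3.009 q6 -0.308 -> dx dy dz [-5.595  3.478 -0.484] wz None
```

View pics/c4.png

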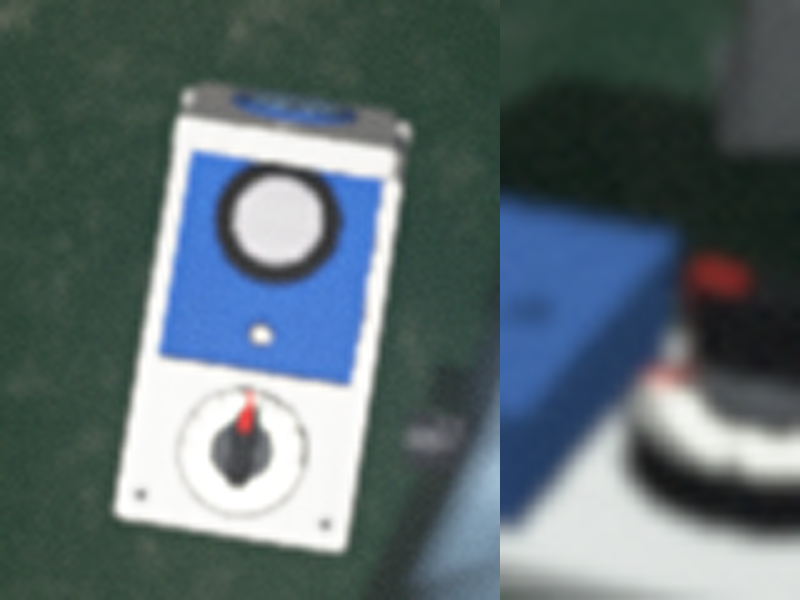

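The crop shows the red pointer lined up with the zero mark at (249,395) and along the cell axis (slope about 0.15, cell 0.147), with the lid still open. Now over the lid to its far side.

Call:
send_rows([
  {"dx":-0.8,"dy":0.5,"dz":0,"wx":0,"wy":0,"wz":0,"hand":0},
  {"dx":-1.6,"dy":1.0,"dz":0,"wx":0,"wy":0,"wz":0,"hand":0},
  {"dx":-2.4,"dy":1.5,"dz":0,"wx":0,"wy":0,"wz":0,"hand":0},
  {"dx":-3.2,"dy":2.0,"dz":0,"wx":0,"wy":0,"wz":0,"hand":0},
  {"dx":-4.0,"dy":2.5,"dz":0,"wx":0,"wy":0,"wz":0,"hand":0},
  {"dx":-4.8,"dy":3.0,"dz":0,"wx":0,"wy":0,"wz":0,"hand":0},
  {"dx":-5.6,"dy":3.5,"dz":0,"wx":0,"wy":0,"wz":0,"hand":0},
  {"dx":-5.6,"dy":3.5,"dz":0,"wx":0,"wy":0,"wz":0,"hand":0},
])

```text
t: 7.98
eef_pos: [0.6653, -0.0161, 0.2465]
tool_rot: [-0.202, -3.133, -0.003]
contact_force: [-0.6, -0.3, -1.6]
finger_gap: -0.002
grip_force: 0.0
```

Call:
send_rows([
  {"dx":0,"dy":0,"dz":0.6,"wx":0,"wy":0,"wz":0,"hand":0},
  {"dx":0,"dy":0,"dz":1.2,"wx":0,"wy":0,"wz":0,"hand":0},
  {"dx":0,"dy":0,"dz":1.8,"wx":0,"wy":0,"wz":0,"hand":0},
  {"dx":0,"dy":0,"dz":2.4,"wx":0,"wy":0,"wz":0,"hand":0},
  {"dx":0,"dy":0,"dz":2.8,"wx":0,"wy":0,"wz":0,"hand":0},
  {"dx":0,"dy":0,"dz":2.8,"wx":0,"wy":0,"wz":0,"hand":0},
])

```text
t: 8.48
eef_pos: [0.6569, -0.0191, 0.1342]
tool_rot: [-0.208, -3.126, -0.001]
contact_force: [-0.9, 0.4, 0.4]
finger_gap: -0.001
grip_force: 0.0
```

Call:
send_rows([
  {"dx":0.3,"dy":0,"dz":0,"wx":0,"wy":0,"wz":0,"hand":0},
  {"dx":0.6,"dy":0,"dz":0,"wx":0,"wy":0,"wz":0,"hand":0},
  {"dx":0.9,"dy":0,"dz":0,"wx":0,"wy":0,"wz":0,"hand":0},
  {"dx":1.2,"dy":0,"dz":0,"wx":0,"wy":0,"wz":0,"hand":0},
  {"dx":1.5,"dy":0,"dz":0,"wx":0,"wy":0,"wz":0,"hand":0},
  {"dx":1.8,"dy":0,"dz":0,"wx":0,"wy":0,"wz":0,"hand":0},
  {"dx":2.1,"dy":0,"dz":0,"wx":0,"wy":0,"wz":0,"hand":0},
  {"dx":2.4,"dy":0,"dz":0,"wx":0,"wy":0,"wz":0,"hand":0},
])

```text
t: 9.15
eef_pos: [0.5656, -0.0072, 0.1407]
tool_rot: [0.21, 3.133, -0.0]
contact_force: [0.1, -0.2, 0.3]
finger_gap: 0.001
grip_force: 0.1
```

```bash
python3 -c "
from h import *
snap('top','top3');snap('side','side3')
for c in('top','side'):
  for t in ('lid_hole','lid_edge'):print(c,t,[(x['xy'],round(x['score'],2)) for x in robot.spot_point(t,c)][:2],proj(c,(.5053,.0007,.058)))
to(.55,-.02,.14)
"
```

```text
top lid_hole [] [275.85657309 251.4970049 ]
top lid_edge [] [275.85657309 251.4970049 ]
side lid_hole [([295.5, 191.7], 0.59)] [312.21768424 224.81580237]
side lid_edge [([300.3, 183.6], 0.83)] [312.21768424 224.81580237]
t 9.45 pos [ 0.5666 -0.0078  0.1399] a 3.007 q6 0.009 -> dx dy dz [ 0.371 -0.359 -0.004] wz None
```

View pics/side3.png

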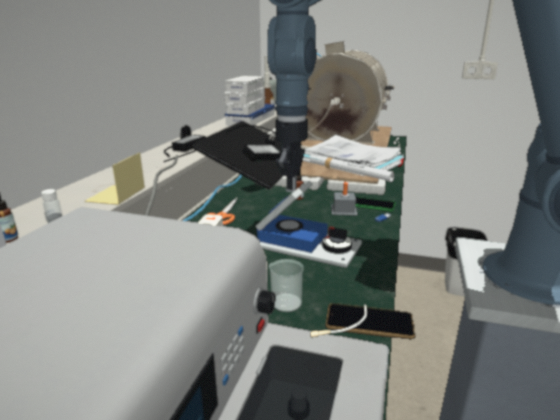

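The side picture shows the lid tilted towards the robot with its edge at about (300,190) and the fingertips just behind it. A little further, then look again.

Call:
send_rows([
  {"dx":0.3,"dy":0,"dz":0.1,"wx":0,"wy":0,"wz":0,"hand":0},
  {"dx":0.6,"dy":0,"dz":0.2,"wx":0,"wy":0,"wz":0,"hand":0},
  {"dx":0.9,"dy":0,"dz":0.3,"wx":0,"wy":0,"wz":0,"hand":0},
  {"dx":1.2,"dy":0,"dz":0.4,"wx":0,"wy":0,"wz":0,"hand":0},
  {"dx":1.5,"dy":0,"dz":0.4,"wx":0,"wy":0,"wz":0,"hand":0},
  {"dx":1.5,"dy":0,"dz":0.4,"wx":0,"wy":0,"wz":0,"hand":0},
  {"dx":1.5,"dy":0,"dz":0.0,"wx":0,"wy":0,"wz":0,"hand":0},
  {"dx":1.5,"dy":0,"dz":-0.8,"wx":0,"wy":0,"wz":0,"hand":0},
])

```text
t: 10.12
eef_pos: [0.5042, 0.0004, 0.1686]
tool_rot: [-0.211, -3.128, -0.0]
contact_force: [0.7, -0.6, -0.2]
finger_gap: 0.003
grip_force: 0.0
```

```bash
python3 -c "
from h import *
to(.465,-.256,.17,2.6)
b=snap('side','side4')
for t in ('lid_hole','lid_edge'):print(t,[(x['xy'],round(x['score'],2)) for x in robot.spot_point(t,'side')][:2],proj('side',(.5053,.0007,.062)),proj('side',(.4855,.003,.062)))
"
```

```text
t 10.1167 pos [5.042e-01 4.000e-04 1.686e-01] a 3.007 q6 0.01 -> dx dy dz [ 0.109 -6.484 -0.034] wz 3.88
lid_hole [([314.1, 222.3], 0.87), ([345.6, 209.4], 0.51)] [312.26381074 223.34445987] [319.97359566 224.68445781]
lid_edge [([318.1, 223.9], 0.79)] [312.26381074 223.34445987] [319.97359566 224.68445781]
```

Call:
send_rows([
  {"dx":0,"dy":-0.9,"dz":0,"wx":0,"wy":0,"wz":0,"hand":0.5},
  {"dx":0,"dy":-1.8,"dz":0,"wx":0,"wy":0,"wz":0,"hand":0.5},
  {"dx":0.05,"dy":-2.7,"dz":0,"wx":0,"wy":0,"wz":0,"hand":0.5},
  {"dx":0.1,"dy":-3.6,"dz":0,"wx":0,"wy":0,"wz":0,"hand":0.5},
  {"dx":0.1,"dy":-4.5,"dz":0,"wx":0,"wy":0,"wz":0,"hand":0.5},
  {"dx":0.1,"dy":-5.4,"dz":0,"wx":0,"wy":0,"wz":0,"hand":0.5},
  {"dx":0.1,"dy":-6.4,"dz":0,"wx":0,"wy":0,"wz":0,"hand":0.5},
  {"dx":0.1,"dy":-6.4,"dz":0,"wx":0,"wy":0,"wz":0,"hand":0.5},
])

```text
t: 10.93
eef_pos: [0.4676, -0.26, 0.1706]
tool_rot: [0.223, 3.133, -0.007]
contact_force: [1.1, -0.8, 0.2]
finger_gap: 0.501
grip_force: 0.0
```

```bash
python3 -c "
from h import *
b=snap('side','side5');a=snap('top','top5')
to(.464,-.2545,.057)
i=np.hstack([cv2.resize(a[190:290,240:390],(450,300),interpolation=cv2.INTER_CUBIC),cv2.resize(b[130:260,240:390],(346,300),interpolation=cv2.INTER_CUBIC)])[:,:,::-1]
cv2.imwrite('pics/c5.png',i)
for c in('top','side'):
  for t in('lid_hole','lid_edge','pin','pin_collar','stand'):
    print(c,t,[(x['xy'],round(x['score'],2)) for x in robot.spot_point(t,c)][:1])
"
```

```text
t 11.0333 pos [ 0.4677 -0.2545  0.1704] a 3.003 q6 -0.48 -> dx dy dz [ 0.09  -0.015  2.836] wz None
top lid_hole [([276.5, 251.6], 0.91)]
top lid_edge [([277.0, 254.6], 0.89)]
top pin [([365.0, 267.7], 0.48)]
top pin_collar [([368.0, 267.5], 0.41)]
top stand [([368.8, 269.4], 0.78)]
side lid_hole [([313.3, 224.3], 0.9)]
side lid_edge [([316.1, 226.5], 0.89)]
side pin [([344.9, 208.3], 0.67)]
side pin_collar [([346.1, 195.0], 0.58)]
side stand [([340.5, 209.8], 0.62)]
```

View pics/c5.png

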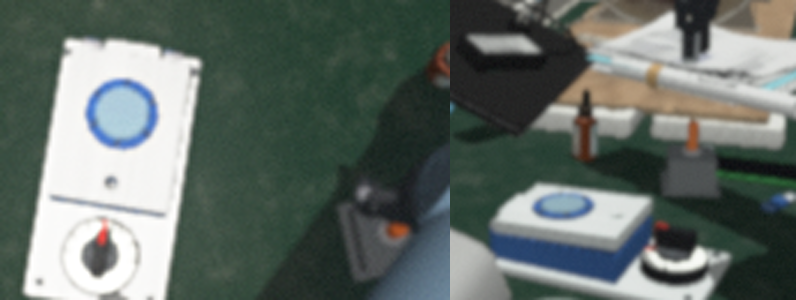

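The picture shows the lid down on the gasket with its hole at top pixel (276.7,251), the pointer still on zero, and the gripper above the orange pin. Now to grip the pin.

Call:
send_rows([
  {"dx":0.09,"dy":0,"dz":0.7,"wx":0,"wy":0,"wz":0,"hand":0.5},
  {"dx":0.09,"dy":0,"dz":1.4,"wx":0,"wy":0,"wz":0,"hand":0.5},
  {"dx":0.09,"dy":0,"dz":2.1,"wx":0,"wy":0,"wz":0,"hand":0.5},
  {"dx":0.09,"dy":0,"dz":2.85,"wx":0,"wy":0,"wz":0,"hand":0.5},
  {"dx":0.09,"dy":0,"dz":2.85,"wx":0,"wy":0,"wz":0,"hand":0},
  {"dx":0.09,"dy":0,"dz":2.85,"wx":0,"wy":0,"wz":0,"hand":0},
  {"dx":0.09,"dy":0,"dz":2.85,"wx":0,"wy":0,"wz":0,"hand":0},
  {"dx":0.09,"dy":0,"dz":2.85,"wx":0,"wy":0,"wz":0,"hand":0},
], squeeze=60)

```text
t: 12.2
eef_pos: [0.463, -0.2548, 0.0586]
tool_rot: [-0.213, -3.131, 0.009]
contact_force: [-4.9, -5.8, -5.2]
finger_gap: 0.153
grip_force: 57.9
```

```bash
python3 -c "
from h import *
to(.464,-.2545,.16)
s=robot.state();print(s['contact_force'],s['finger_gap'],s['grip_force'])
L=atz('top',(276.6,251.2),.062);print(L,atz('side',(313.5,223.8),.062),tri((276.6,251.2),(313.5,223.8)))
"
```

```text
t 12.2 pos [ 0.463  -0.2548  0.0586] a 3.005 q6 -0.483 -> dx dy dz [-0.017 -0.005 -2.535] wz None
[-4.89376948 -5.76495634 -5.19444494] 0.15298649360155564 57.911635637283325
[ 0.50571177 -0.00133656  0.062     ] [0.50180347 0.00244643 0.062     ] (array([ 0.50428617, -0.00157818,  0.06014882]), np.float64(0.0032611409024837093))
```

Call:
send_rows([
  {"dx":0,"dy":0,"dz":-0.4,"wx":0,"wy":0,"wz":0,"hand":0},
  {"dx":0,"dy":0,"dz":-0.8,"wx":0,"wy":0,"wz":0,"hand":0},
  {"dx":0,"dy":0,"dz":-1.2,"wx":0,"wy":0,"wz":0,"hand":0},
  {"dx":0,"dy":0,"dz":-1.6,"wx":0,"wy":0,"wz":0,"hand":0},
  {"dx":0,"dy":0,"dz":-2.1,"wx":0,"wy":0,"wz":0,"hand":0},
  {"dx":0,"dy":0,"dz":-2.6,"wx":0,"wy":0,"wz":0,"hand":0},
  {"dx":0,"dy":0,"dz":-2.6,"wx":0,"wy":0,"wz":0,"hand":0},
])

```text
t: 12.78
eef_pos: [0.4676, -0.2546, 0.1681]
tool_rot: [0.211, 3.125, -0.009]
contact_force: [0.6, -1.3, 0.1]
finger_gap: 0.158
grip_force: 58.1
```

```bash
python3 -c "
from h import *
to(.505,.0005,.145)
s=robot.state();print(s['contact_force'],s['finger_gap'],s['grip_force'])
"
```

```text
t 12.7833 pos [ 0.4676 -0.2546  0.1681] a 3.007 q6 -0.483 -> dx dy dz [-0.065  6.449  0.546] wz None
[ 0.56609877 -1.28441096  0.0930222 ] 0.15769048691500331 58.126620054244995
```

Call:
send_rows([
  {"dx":0,"dy":0.9,"dz":0,"wx":0,"wy":0,"wz":0,"hand":0},
  {"dx":0,"dy":1.8,"dz":0,"wx":0,"wy":0,"wz":0,"hand":0},
  {"dx":0,"dy":2.7,"dz":0,"wx":0,"wy":0,"wz":0,"hand":0},
  {"dx":0,"dy":3.6,"dz":0.1,"wx":0,"wy":0,"wz":0,"hand":0},
  {"dx":0,"dy":4.5,"dz":0.2,"wx":0,"wy":0,"wz":0,"hand":0},
  {"dx":0,"dy":5.4,"dz":0.3,"wx":0,"wy":0,"wz":0,"hand":0},
  {"dx":-0.06,"dy":6.4,"dz":0.5,"wx":0,"wy":0,"wz":0,"hand":0},
  {"dx":-0.06,"dy":6.4,"dz":0.5,"wx":0,"wy":0,"wz":0,"hand":0},
])

```text
t: 13.45
eef_pos: [0.5013, 0.0073, 0.1413]
tool_rot: [0.199, 3.135, 0.006]
contact_force: [-0.7, 0.1, -0.5]
finger_gap: 0.156
grip_force: 58.4
```

Call:
send_rows([
  {"dx":0,"dy":0,"dz":0,"wx":0,"wy":0,"wz":0,"hand":0},
  {"dx":0,"dy":0,"dz":0,"wx":0,"wy":0,"wz":0,"hand":0},
])

```text
t: 13.62
eef_pos: [0.5014, 0.0009, 0.142]
tool_rot: [0.21, 3.133, -0.001]
contact_force: [0.3, 0.3, -0.4]
finger_gap: 0.157
grip_force: 58.4
```

```bash
python3 -c "
from h import *
b=snap('side','side6')
to(.505,.0005,.12)
p=robot.state()['eef_pos']
for t,o in (('pin',-.0546),('pin_collar',-.0126),('lid_hole',0)):
  e=proj('side',p+[0,0,o]) if o else proj('side',(.505,.0005,.062))
  print(t,[(x['xy'],round(x['score'],2)) for x in robot.spot_point(t,'side')][:2],'expected',e)
cv2.imwrite('pics/c6.png',cv2.resize(b[160:260,260:360],(600,600),interpolation=cv2.INTER_CUBIC)[:,:,::-1])
"
```

```text
t 13.6667 pos [5.015e-01 3.000e-04 1.420e-01] a 3.006 q6 0.01 -> dx dy dz [-0.086  0.018  0.55 ] wz None
pin [([315.6, 215.2], 0.56)] expected [314.13735118 213.99809367]
pin_collar [([314.4, 198.0], 0.63), ([314.5, 214.9], 0.21)] expected [314.66488456 197.94669718]
lid_hole [([313.2, 219.4], 0.56), ([315.7, 196.1], 0.4)] expected [312.4005944  223.32616751]
```

View pics/c6.png

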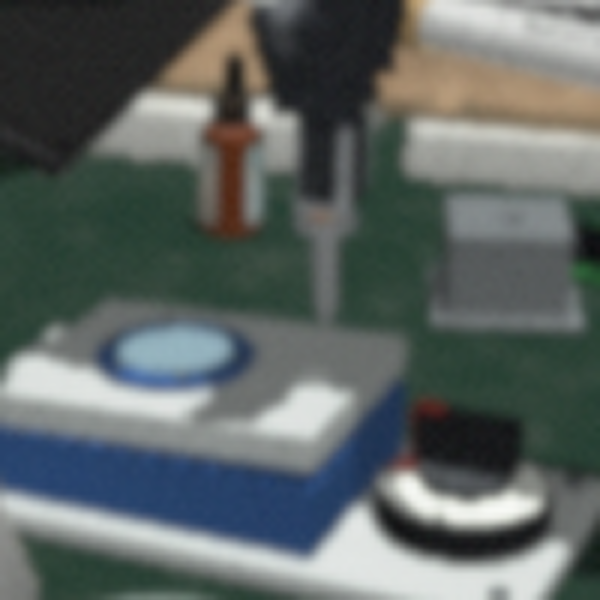

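The side crop shows the pin upright in the fingers, its tip at about (314.3,213.7), as expected from the tool pose. The knob and lid look fine. I will go down gently.

Call:
send_rows([
  {"dx":-0.04,"dy":0.02,"dz":0.2,"wx":0,"wy":0,"wz":0,"hand":0},
  {"dx":-0.04,"dy":0.02,"dz":0.4,"wx":0,"wy":0,"wz":0,"hand":0},
  {"dx":-0.04,"dy":0.02,"dz":0.55,"wx":0,"wy":0,"wz":0,"hand":0},
  {"dx":-0.04,"dy":0.02,"dz":0.65,"wx":0,"wy":0,"wz":0,"hand":0},
  {"dx":-0.04,"dy":0.02,"dz":0.7,"wx":0,"wy":0,"wz":0,"hand":0},
  {"dx":-0.04,"dy":0.02,"dz":0.75,"wx":0,"wy":0,"wz":0,"hand":0},
], squeeze=70)

```text
t: 14.32
eef_pos: [0.5025, 0.0015, 0.1107]
tool_rot: [-0.212, -3.134, -0.0]
contact_force: [1.3, 0.6, 0.1]
finger_gap: 0.156
grip_force: 67.7
```

```bash
python3 -c "
from h import *
b=snap('side','side7')
to(.5033,.001,.1)
s=robot.state();print(s['contact_force'],s['finger_gap'],s['grip_force'])
p=s['eef_pos']
for t,o in (('pin_collar',-.0126),('lid_edge',0)):
  e=proj('side',p+[0,0,o]) if o else proj('side',(.4855,.003,.062))
  print(t,[(x['xy'],round(x['score'],2)) for x in robot.spot_point(t,'side')][:2],'expected',e)
"
```

```text
t 14.3667 pos [0.5025 0.0015 0.1106] a 3.007 q6 0.012 -> dx dy dz [-0.023 -0.01   0.266] wz None
[ 0.80696676 -0.4291446  -1.29889759] 0.1548818135583352 67.68654227256775
pin_collar [([315.6, 210.2], 0.5)] expected [313.75584319 210.13251723]
lid_edge [([318.9, 222.4], 0.71)] expected [319.97359566 224.68445781]
```

Call:
send_rows([
  {"dx":0,"dy":0,"dz":0.1,"wx":0,"wy":0,"wz":0,"hand":0},
  {"dx":0,"dy":0,"dz":0.2,"wx":0,"wy":0,"wz":0,"hand":0},
  {"dx":0,"dy":0,"dz":0.3,"wx":0,"wy":0,"wz":0,"hand":0},
  {"dx":0,"dy":0,"dz":0.35,"wx":0,"wy":0,"wz":0,"hand":0},
  {"dx":0,"dy":0,"dz":0.35,"wx":0,"wy":0,"wz":0,"hand":0},
])

```text
t: 14.88
eef_pos: [0.5029, 0.0017, 0.0968]
tool_rot: [0.212, 3.134, 0.001]
contact_force: [0.4, 0.7, -2.0]
finger_gap: 0.159
grip_force: 67.8
```

Call:
send_rows([
  {"dx":0,"dy":0,"dz":0.1,"wx":0,"wy":0,"wz":0,"hand":0},
  {"dx":0,"dy":0,"dz":0.2,"wx":0,"wy":0,"wz":0,"hand":0},
  {"dx":0,"dy":0,"dz":0.3,"wx":0,"wy":0,"wz":0,"hand":0},
  {"dx":0,"dy":0,"dz":0.4,"wx":0,"wy":0,"wz":0,"hand":0},
  {"dx":0,"dy":0,"dz":0.4,"wx":0,"wy":0,"wz":0,"hand":0},
])

```text
t: 15.3
eef_pos: [0.5025, 0.0017, 0.0804]
tool_rot: [-0.212, -3.134, -0.001]
contact_force: [1.3, 1.6, -2.0]
finger_gap: 0.153
grip_force: 67.7
```

Call:
send_rows([
  {"dx":0,"dy":0,"dz":0.08,"wx":0,"wy":0,"wz":0,"hand":0},
  {"dx":0,"dy":0,"dz":0.16,"wx":0,"wy":0,"wz":0,"hand":0},
  {"dx":0,"dy":0,"dz":0.24,"wx":0,"wy":0,"wz":0,"hand":0},
  {"dx":0,"dy":0,"dz":0.3,"wx":0,"wy":0,"wz":0,"hand":0},
  {"dx":0,"dy":0,"dz":0.3,"wx":0,"wy":0,"wz":0,"hand":0},
  {"dx":0,"dy":0,"dz":0.3,"wx":0,"wy":0,"wz":0,"hand":0},
])

```text
t: 15.8
eef_pos: [0.5026, 0.0016, 0.0691]
tool_rot: [-0.212, -3.134, -0.0]
contact_force: [0.7, 1.4, -0.5]
finger_gap: 0.154
grip_force: 67.9
```

Call:
send_rows([
  {"dx":0,"dy":0,"dz":0.06,"wx":0,"wy":0,"wz":0,"hand":0},
  {"dx":0,"dy":0,"dz":0.12,"wx":0,"wy":0,"wz":0,"hand":0},
  {"dx":0,"dy":0,"dz":0.15,"wx":0,"wy":0,"wz":0,"hand":0},
  {"dx":0,"dy":0,"dz":0.15,"wx":0,"wy":0,"wz":0,"hand":0},
  {"dx":0,"dy":0,"dz":0.15,"wx":0,"wy":0,"wz":0,"hand":0},
])

```text
t: 16.22
eef_pos: [0.5028, 0.001, 0.0671]
tool_rot: [0.212, 3.132, -0.002]
contact_force: [-12.1, 1.1, 33.2]
finger_gap: 0.152
grip_force: 72.4
```

```bash
python3 -c "
from h import *
b=snap('side','side8')
to(.5026,.0016,.0666)
s=robot.state();print(s['contact_force'],s['finger_gap'],s['grip_force'])
p=s['eef_pos']
for t,o in (('pin_collar',-.0126),('lid_edge',0)):
  e=proj('side',p+[0,0,o]) if o else proj('side',(.4855,.003,.058))
  print(t,[(x['xy'],round(x['score'],2)) for x in robot.spot_point(t,'side')][:2],'expected',e)
cv2.imwrite('pics/c8.png',cv2.resize(b[170:260,260:360],(666,600),interpolation=cv2.INTER_CUBIC)[:,:,::-1])
"
```

```text
t 16.2667 pos [0.5028 0.001  0.0671] a 3.007 q6 0.012 -> dx dy dz [0.008 0.013 0.013] wz None
[-11.31064584   0.699375    33.05049591] 0.15459825351892095 72.37724304199219
pin_collar [([312.9, 224.5], 0.47)] expected [313.11935781 226.26170732]
lid_edge [([319.5, 224.0], 0.71)] expected [319.9151482  226.16413807]
```

View pics/c8.png

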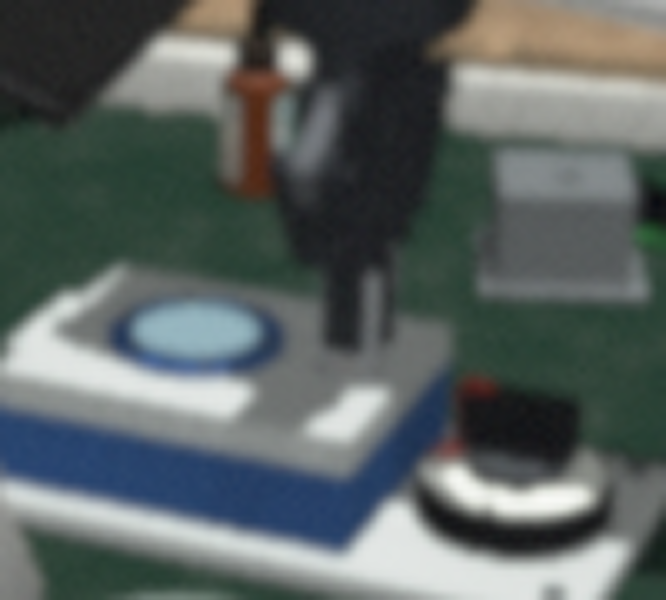

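The crop shows the pin pushed down with its collar on the lid, the lid closed flush and the pointer at zero. The push is 33 N, so I will ease it a little and relieve the side load.

Call:
send_rows([
  {"dx":0.02,"dy":0,"dz":-0.02,"wx":0,"wy":0,"wz":0,"hand":0},
  {"dx":0.04,"dy":0,"dz":-0.04,"wx":0,"wy":0,"wz":0,"hand":0},
  {"dx":0.04,"dy":0,"dz":-0.04,"wx":0,"wy":0,"wz":0,"hand":0},
  {"dx":0.04,"dy":0,"dz":-0.04,"wx":0,"wy":0,"wz":0,"hand":0},
  {"dx":0.04,"dy":0,"dz":-0.04,"wx":0,"wy":0,"wz":0,"hand":0},
])

```text
t: 16.78
eef_pos: [0.5027, 0.001, 0.0674]
tool_rot: [0.212, 3.131, -0.002]
contact_force: [-3.3, 1.0, 16.7]
finger_gap: 0.151
grip_force: 70.0
```

```bash
python3 -c "
from h import *
s=robot.state();print(s['t'],s['contact_force'],s['grip_force']);print(robot.finish_job())"
```

```text
16.7833 [-3.32047091  0.96737454 16.66673145] 69.97797131538391
the job is handed in; nothing more can be done
None
```

I handed the job in at about 17 s with the zero knob at zero, the lid shut, and the pin seated and held down at about 17 N with a 70 N grip; the verdict was not shown to me, and full lid closure and pin depth were judged from the pictures and forces.

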